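Fill the gaps in the slanted reagent bottle rack

ROBOT

A 7-joint arm with a two-finger parallel gripper is mounted at the origin on the work surface. World frame = base frame: x ahead of the robot, y to its left, z up, the work surface at z = 0. Lengths are in m, angles in rad, forces in N, time in s.
With the tool pointing down it reaches from about 0.425 to 0.925 m from the base axis. Payload 6.8 kg.
Tool frame: the origin (TCP) lies on the front face of the gripper's body, between the roots of the fingers; the fingertips stand 73 mm ahead of it and the grasp point (between the pads) lies 54 mm ahead of it (env.nose_length is the distance from the TCP to the fingertips, in m); z points along the fingers, y is the line along which they close (so a half turn about z gives the same grasp; the last joint's range is limited). The gripper opens to 85 mm and grips with 20 to 120 N. Pads are 22 mm wide; open, the fingers measure 114 mm over their backs; the gripper's body (76 mm by 85 mm) begins 54 mm behind the grasp point. The pads swing forward as they close: fully open they stand 13 mm farther back than shut.
Start: joints at [-1.325, 0.477, 0.022, 1.555, -0.011, 1.109, -0.083], TCP at [0.234, 0.633, 0.304] pointing down, gripper open.
Joint ranges: [-2.96, 2.96], [-0.34, 2.1], [-1.41, 1.46], [0.24, 2.44], [-1.37, 4.51], [0.17, 1.92], [-2.96, 2.96]. Speed limits (rad/s): [2.39, 2.39, 3.14, 3.14, 3.14, 3.14, 3.14].

INTERFACE

Orientations are given as a unit quaternion [w, x, y, z].
In Python, from cell import env, kin, camera, calibration, job gives the robot as it stands. The module is installed in compiled form; this text tells all that it offers. Calls block until the motion is done:
- env.reach(position, orientation): joint-space move of the TCP to a pose.
- env.movel(position, velocity=0.15, rot=None, stop_force=None): straight line of the TCP; rot=None keeps the orientation; velocity is the mean speed in m/s. With stop_force (N) it stops when the force on the tool has changed by that much, and returns True; else False.
- env.goto_joints(angles): joint-space move.
- env.grip(opening, f_grip=None): finger opening in m; f_grip is the grip in N (None keeps the last); returns when the fingers have stopped.
- env.dwell(seconds).
- kin.inverse_kinematics(position, orientation): joint angles nearest the present ones, or None.
- env.get_state(): the state.
- camera(name): name is "side" or "top"; returns (picture, depth): 400x640x3 uint8, blue, green, red; 400x640 float32, m along the optical axis (not along the pixel's ray), 0 where there is no reading.
- calibration(name): a dict with "fx", "fy", "cx", "cy" (pixels), "rvec" (rotation vector, rad) and "tvec" (3), from world to camera coordinates, as OpenCV has them. Camera axes: x right, y down, z forward; pixel columns grow to the right and rows downward; lengths in m; the calibration is good to about 2 mm. A picture is of the moment at which its call begins. calibration takes no time and is no camera call.
A pose or a line that the arm cannot do raises env.PlanningError and nothing moves.
- job.job_done(): hands the job in; it is judged then, once.
The state is a dict: "time": time; "qpos": joint angles; "joint_velocities": joint speeds; "joint_torque": joint torques, N m; "tcp_pos": TCP position; "orientation": TCP orientation; "force": force on the tool from outside, world axes, zero at the start; "torque": the same for the moment, N m; "opening": finger opening in m; "gripper_force": force on a finger pad.
Only numpy, scipy, OpenCV 4.12 (cv2) and the standard library are available. Lean on these libraries where they do the work, as an engineer would, in place of code of your own. Each camera call takes 0.05 s, during which the arm holds its last target. There are 200 camera calls.

TASK

The slanted rack on the lab bench has room for five small reagent bottles, but two of its pockets are empty. Find the two spare bottles of the same kind standing on the table and put one in each empty pocket, cap up and fully down on the pocket's floor. Leave the bottles already in the rack and the beaker, jar and flask where they are.

Things in the scene. Friction and masses are not known exactly. Their poses are not given: they have to be found in the camera images.
- rack: aluminium foot of the slanted bottle rack, a flat plate 120 (x) by 276 (y) by 8 mm fixed on the table. Origin: centre of its underside. Its x axis points to the back of the rack (roughly world +y: the rack's front, its -x side, looks to the middle of the table), y along the row of pockets, z up.
- rack_block: grey plastic block of the rack, carried by the foot: an open box 60 (x) by 276 (y) by 56 mm (z, its own axis) with five open square pockets in a row along y. It leans 30 degrees, so that its own z axis, the axis of the pockets, points up and towards the front of the rack. Origin: centre of its underside, 30 mm above the table.
- pocket1 (a point): pocket 1 of 5 in the rack, counted from the rack's own +y end (the end nearest the robot): centre of the pocket's floor; axes as rack_block (z out of the pocket). Pocket 48 by 48 mm inside, 50 mm deep, walls 6 mm, pockets 54 mm from centre to centre. It may hold a bottle (which leans a little in it) or be empty.
- pocket2 (a point): pocket 2 of 5 in the rack, counted from the rack's own +y end (the end nearest the robot): centre of the pocket's floor; axes as rack_block (z out of the pocket). Pocket 48 by 48 mm inside, 50 mm deep, walls 6 mm, pockets 54 mm from centre to centre. It may hold a bottle (which leans a little in it) or be empty.
- pocket3 (a point): pocket 3 of 5 in the rack, counted from the rack's own +y end (the end nearest the robot): centre of the pocket's floor; axes as rack_block (z out of the pocket). Pocket 48 by 48 mm inside, 50 mm deep, walls 6 mm, pockets 54 mm from centre to centre. It may hold a bottle (which leans a little in it) or be empty.
- pocket4 (a point): pocket 4 of 5 in the rack, counted from the rack's own +y end (the end nearest the robot): centre of the pocket's floor; axes as rack_block (z out of the pocket). Pocket 48 by 48 mm inside, 50 mm deep, walls 6 mm, pockets 54 mm from centre to centre. It may hold a bottle (which leans a little in it) or be empty.
- pocket5 (a point): pocket 5 of 5 in the rack, counted from the rack's own +y end (the end nearest the robot): centre of the pocket's floor; axes as rack_block (z out of the pocket). Pocket 48 by 48 mm inside, 50 mm deep, walls 6 mm, pockets 54 mm from centre to centre. It may hold a bottle (which leans a little in it) or be empty.
- bottle1: one of five equal white plastic bottles, 110 mm tall: body 40 mm across up to 69 mm, shoulder up to 77 mm, then a grey screw cap 31 mm across from 80 to 110 mm above the underside; about 90 g. Three of the five already stand in pockets, the other two (spares) upright on the table. Origin: centre of its underside, z towards the cap.
- bottle2: one of five equal white plastic bottles, 110 mm tall: body 40 mm across up to 69 mm, shoulder up to 77 mm, then a grey screw cap 31 mm across from 80 to 110 mm above the underside; about 90 g. Three of the five already stand in pockets, the other two (spares) upright on the table. Origin: centre of its underside, z towards the cap.
- bottle3: one of five equal white plastic bottles, 110 mm tall: body 40 mm across up to 69 mm, shoulder up to 77 mm, then a grey screw cap 31 mm across from 80 to 110 mm above the underside; about 90 g. Three of the five already stand in pockets, the other two (spares) upright on the table. Origin: centre of its underside, z towards the cap.
- bottle4: one of five equal white plastic bottles, 110 mm tall: body 40 mm across up to 69 mm, shoulder up to 77 mm, then a grey screw cap 31 mm across from 80 to 110 mm above the underside; about 90 g. Three of the five already stand in pockets, the other two (spares) upright on the table. Origin: centre of its underside, z towards the cap.
- bottle5: one of five equal white plastic bottles, 110 mm tall: body 40 mm across up to 69 mm, shoulder up to 77 mm, then a grey screw cap 31 mm across from 80 to 110 mm above the underside; about 90 g. Three of the five already stand in pockets, the other two (spares) upright on the table. Origin: centre of its underside, z towards the cap.
- beaker: bystander: empty glass beaker, 60 mm across, 75 mm tall. Origin: centre of its underside.
- jar: bystander: squat white jar with a grey cap, 60 mm across and 60 mm tall, too wide for a pocket. Origin: centre of its underside.
- flask: bystander: conical glass flask, 62 mm across the base, 98 mm tall. Origin: centre of its underside.
There are look-alikes about, which are no part of the job. Leave any yellow look-alike of the bottle5 alone.

How it is judged:
At the end, for the whole second after the job is handed in: Every one of the five pockets holds a bottle, the centre of its underside within 12 mm of the centre of the pocket's floor (so cap up and fully down), and all five bottles are at rest (slower than 30 mm/s) (distance between any of bottle1, bottle2, bottle3, bottle4, bottle5 and pocket1 below 0.012 m and distance between any of bottle1, bottle2, bottle3, bottle4, bottle5 and pocket2 below 0.012 m and distance between any of bottle1, bottle2, bottle3, bottle4, bottle5 and pocket3 below 0.012 m and distance between any of bottle1, bottle2, bottle3, bottle4, bottle5 and pocket4 below 0.012 m and distance between any of bottle1, bottle2, bottle3, bottle4, bottle5 and pocket5 below 0.012 m and linear speed of each of bottle1, bottle2, bottle3, bottle4, bottle5 below 0.03 m/s); the robot touches nothing.
It fails at once if the beaker on the table is moved by more than 40 mm or knocked over (distance of beaker from where it was at the start of the episode above 0.04 m or angle between beaker's own z axis and vertical above 0.5 rad).
It fails at once if the jar on the table is moved by more than 40 mm or knocked over (distance of jar from where it was at the start of the episode above 0.04 m or angle between jar's own z axis and vertical above 0.5 rad).
It fails at once if the flask on the table is moved by more than 40 mm or knocked over (distance of flask from where it was at the start of the episode above 0.04 m or angle between flask's own z axis and vertical above 0.5 rad).
It fails at once if a bottle that stood in the rack at the start is taken out or shifted by more than 30 mm (distance of any of bottle1, bottle3, bottle4 from where it was at the start of the episode above 0.03 m).
It also fails if it takes over 51 s, if anything falls off the work surface, if the arm or the gripper's body presses on something with over 40 N, if the wrist force passes 120 N, or if a joint passes its speed limit or range.

## Working session

There is one attempt and no reset: what is moved stays moved. The work goes in short steps, each a Python script; the robot and the scene stay as the last script left them, time stands still between calls to the robot, and variables do not carry over. Pictures are saved under pics/ and viewed, at most 10 in all, crops included, and the job is handed in when it is done.

```bash
mkdir -p pics; cat > h.py <<'E'
import numpy as np, cv2
from cell import env, kin, camera, calibration, job
def cal(n):
    c=calibration(n); R=cv2.Rodrigues(np.array(c["rvec"],float))[0]; return c,R,np.array(c["tvec"],float).ravel()
def cloud(n,depth):
    c,R,t=cal(n); v,u=np.indices(depth.shape)
    p=np.stack([(u-c["cx"])/c["fx"]*depth,(v-c["cy"])/c["fy"]*depth,depth],-1)
    P=(p-t)@R; P[depth==0]=np.nan; return P
def proj(n,P):
    c,R,t=cal(n); q=np.asarray(P)@R.T+t
    return np.stack([q[...,0]/q[...,2]*c["fx"]+c["cx"],q[...,1]/q[...,2]*c["fy"]+c["cy"]],-1)
def shot(n,tag):
    im,d=camera(n); np.savez(f"pics/{tag}.npz",im=im,d=d); cv2.imwrite(f"pics/{tag}.png",im); return im,d
E
python3 - <<'E'
from h import *
for n in("top","side"):
    im,d=shot(n,n+"0"); c,R,t=cal(n); print(n,c["fx"],"cam at",-R.T@t,"axis",R[2], "depth valid",(d>0).mean())
print(env.get_state()["time"],env.get_state()["orientation"])
E
```

```text
top 448.10463864381404 cam at [ 0.33315481 -0.06602516  1.12802368] axis [ 0.16122272 -0.01834045 -0.98674762] depth valid 0.995828125
side 446.1902517415701 cam at [ 0.30394415 -0.85975855  0.59091009] axis [ 0.17718771  0.8203106  -0.54377848] depth valid 0.99594140625
0.1 [-8.77948663e-05  1.75951513e-01  9.84398489e-01 -8.19596519e-04]
```

View pics/top0.png

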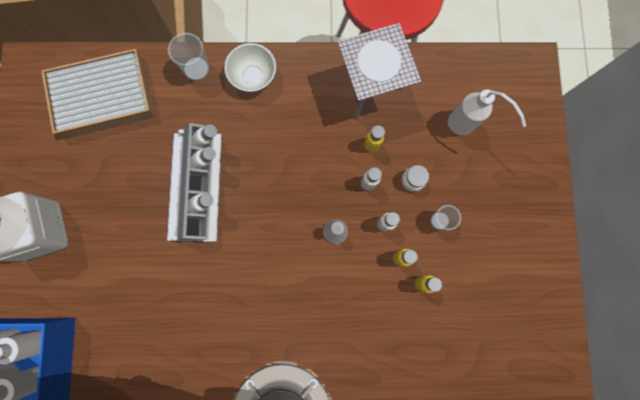

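View pics/side0.png

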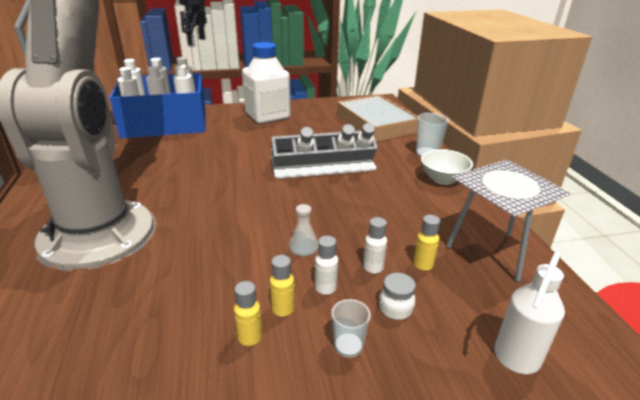

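The top view shows the rack at about (195,185), with pockets 1 (195,225) and 3 (198,184) empty. The white spare bottles are at (371,178) and (389,220), the yellow look-alikes at (375,138), (405,257) and (429,284), the jar at (415,178), the beaker at (447,218) and the flask at (335,232). The side view agrees with this.

```bash
cat > m.py <<'E'
from h import *
def load(tag):
    z=np.load(f"pics/{tag}.npz"); return z["im"],z["d"]
C={n:cloud(n,load(n+"0")[1]) for n in("top","side")}
# spare caps: points at cap-top height near the ray-cast guess
c,R,t=cal("top")
for u,v in((373,173),(391,217)):
    r=R.T@np.array([(u-c["cx"])/c["fx"],(v-c["cy"])/c["fy"],1]); o=-R.T@t; g=(o+r*(.11-o[2])/r[2])[:2]
    for n in C:
        P=C[n].reshape(-1,3); k=(abs(P[:,2]-.11)<.006)&(np.hypot(*(P[:,:2]-g).T)<.035); Q=P[k].astype(np.float32)
        print("cap",n,g.round(4),k.sum(),cv2.minEnclosingCircle(Q[:,:2])if k.sum()>5 else"",np.median(Q[:,2]))
# rack
for n in C:
    u0,u1,v0,v1=(160,232,120,250)if n=="top" else(262,385,125,185)
    P=C[n][v0:v1,u0:u1].reshape(-1,3); P=P[np.isfinite(P[:,0])]
    F=P[abs(P[:,2]-.008)<.004]; 
    F=F[(F[:,1]>.1)]
    rect=cv2.minAreaRect(F[:,:2].astype(np.float32)); print("foot",n,len(F),rect)
    print(np.histogram(P[:,2],bins=np.arange(-.01,.17,.01))[0])
E
python3 m.py
```

```text
Traceback (most recent call last):
  File "m.py", line 11, in <module>
    print("cap",n,g.round(4),k.sum(),cv2.minEnclosingCircle(Q[:,:2])if k.sum()>5 else"",np.median(Q[:,2]))
                                     ~~~~~~~~~~~~~~~~~~~~~~^^^^^^^^^
cv2.error: OpenCV(4.12.0) /io/opencv/modules/imgproc/src/shapedescr.cpp:201: error: (-215:Assertion failed) count >= 0 && (depth == CV_32F || depth == CV_32S) in function 'minEnclosingCircle'
```

```bash
python3 - <<'E'
import cv2,numpy as np
a=cv2.resize(cv2.imread("pics/top0.png")[115:250,155:240],None,fx=4,fy=4,interpolation=2)
b=cv2.resize(cv2.imread("pics/side0.png")[115:190,255:390],None,fx=3.2,fy=3.2,interpolation=2)
o=np.zeros((540,340+b.shape[1],3),np.uint8);o[:540,:340]=a;o[:b.shape[0],340:]=b
cv2.imwrite("pics/crop.png",o);print(o.shape)
E
```

```text
(540, 772, 3)
```

View pics/crop.png

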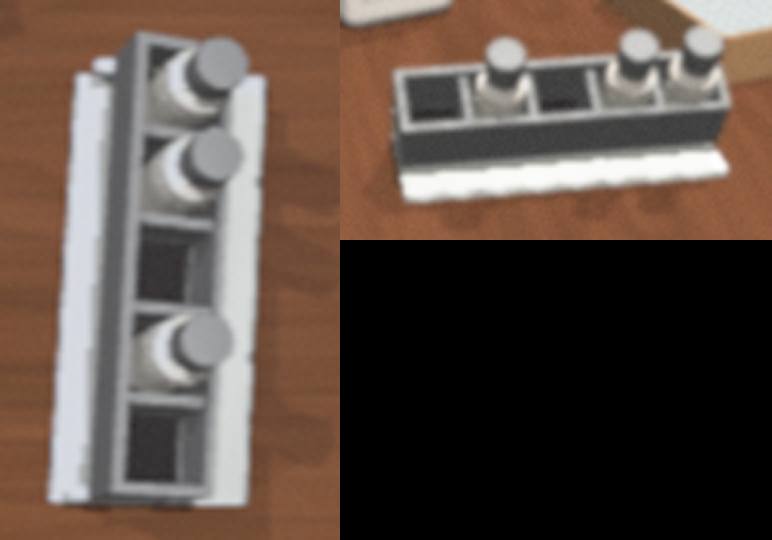

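The crop shows the rim grid clearly: pocket 1 (bottom) and pocket 3 are empty, and 2, 4 and 5 hold bottles. Next I'll fix the array type and fit the rim plane.

```bash
sed -i 's/(Q\[:,:2\])if/(np.ascontiguousarray(Q[:,:2]))if/; s/F\[:,:2\].astype(np.float32)/np.array(F[:,:2],np.float32,order="C")/' m.py
cat >> m.py <<'E'
print("---- rim")
for n in C:
    u0,u1,v0,v1=(160,232,120,250)if n=="top" else(262,385,125,185)
    P=C[n][v0:v1,u0:u1].reshape(-1,3); P=P[np.isfinite(P[:,0])]
    F=P[(abs(P[:,2]-.008)<.004)&(P[:,1]>.1)]
    (cx,cy),(w,h),a=cv2.minAreaRect(np.array(F[:,:2],np.float32,order="C"))
    a=np.radians(a)+(np.pi/2 if h>w else 0)  # long-axis direction
    yr=np.array([np.cos(a),np.sin(a),0]); yr*=-np.sign(yr[0]); xr=np.cross(yr,[0,0,1.]); zb=np.cos(np.pi/6)*np.array([0,0,1.])-.5*xr; xb=np.cross(yr,zb)
    D=P-[cx,cy,0]; s=D@zb
    h_,e=np.histogram(s,bins=np.arange(-.02,.16,.004)); print(n,"yr",yr,"xr",xr,"z hist",dict(zip(e[:-1].round(3),h_)))
    np.savez(f"pics/rk_{n}.npz",P=P,yr=yr,xb=xb,zb=zb,c=[cx,cy,0])
E
python3 m.py
```

```text
cap top [ 0.5588 -0.2182] 136 ((0.5582106709480286, -0.2222842425107956), 0.015842420980334282) 0.11001012
cap side [ 0.5588 -0.2182] 161 ((0.5566198229789734, -0.2211908996105194), 0.01647503674030304) 0.10902066
cap top [ 0.4553 -0.2565] 144 ((0.45227912068367004, -0.2605361044406891), 0.015723595395684242) 0.10980186
cap side [ 0.4553 -0.2565] 186 ((0.45204487442970276, -0.25950396060943604), 0.016039695590734482) 0.109205775
foot top 1686 ((0.5586594343185425, 0.2192637026309967), (0.33766308426856995, 0.18022269010543823), 1.2391488552093506)
[2158 3231  257  240  398  251  310  564  374  389  445  155   75  311
  168    0    0]
foot side 985 ((0.5980732440948486, 0.24507930874824524), (0.4056941568851471, 0.23417265713214874), 32.775150299072266)
[1998 1873  179  271  300  436  373  561  312  334  252   88  103  204
   67    0    0]
---- rim
top yr [-0.99976614 -0.02162554 -0.        ] xr [-0.02162554  0.99976614  0.        ] z hist {np.float64(-0.02): np.int64(367), np.float64(-0.016): np.int64(290), np.float64(-0.012): np.int64(119), np.float64(-0.008): np.int64(47), np.float
[... 2184 characters left out ...]
64(151), np.float64(0.072): np.int64(193), np.float64(0.076): np.int64(137), np.float64(0.08): np.int64(134), np.float64(0.084): np.int64(112), np.float64(0.088): np.int64(96), np.float64(0.092): np.int64(69), np.float64(0.096): np.int64(73), np.float64(0.1): np.int64(65), np.float64(0.104): np.int64(85), np.float64(0.108): np.int64(72), np.float64(0.112): np.int64(79), np.float64(0.116): np.int64(83), np.float64(0.12): np.int64(53), np.float64(0.124): np.int64(34), np.float64(0.128): np.int64(32), np.float64(0.132): np.int64(20), np.float64(0.136): np.int64(21), np.float64(0.14): np.int64(30), np.float64(0.144): np.int64(57), np.float64(0.148): np.int64(45), np.float64(0.152): np.int64(15)}
```

```bash
cat > m2.py <<'E'
from m import C,load; from h import *
print("=======")
im,_=load("top0"); hsv=cv2.cvtColor(im,cv2.COLOR_BGR2HSV)
m=np.zeros(im.shape[:2],np.uint8); m[120:250,160:232]=((hsv[...,1]<45)&(hsv[...,2]>165))[120:250,160:232]*255
n_,lab,st,_=cv2.connectedComponentsWithStats(m); big=[i for i in range(1,n_) if st[i,4]>250]; print(st[big])
mm=np.isin(lab,big); v,u=np.nonzero(mm); c,R,t=cal("top"); o=-R.T@t
r=np.stack([(u-c["cx"])/c["fx"],(v-c["cy"])/c["fy"],np.ones(len(u))],-1)@R; F=o+r*((.008-o[2])/r[:,2])[:,None]
(cx,cy),(w,h),a=cv2.minAreaRect(np.array(F[:,:2],np.float32,order="C")); print("foot",cx,cy,w,h,a)
a=np.radians(a)+(np.pi/2 if h>w else 0)
yr=np.array([np.cos(a),np.sin(a),0]); yr*=-np.sign(yr[0]); xr=np.cross(yr,[0,0,1.]); zb=np.cos(np.pi/6)*np.array([0,0,1.])-.5*xr; xb=np.cross(yr,zb)
print("yr",yr)
for n in C:
    u0,u1,v0,v1=(160,232,120,250)if n=="top" else(262,385,125,185)
    P=C[n][v0:v1,u0:u1].reshape(-1,3); P=P[np.isfinite(P[:,0])]; D=P-[cx,cy,0]; s=D@zb; D=D[D[:,2]>.05]; s=D@zb
    h_,e=np.histogram(s,bins=np.arange(.04,.12,.002)); k=e[h_[:25].argmax()]+.001
    E=D[abs(s-k)<.004]; B=np.stack([E@xb,E@yr],-1)
    x0,x1=np.percentile(B[:,0],[1,99]);y0,y1=np.percentile(B[:,1],[1,99])
    print(n,"peak",k,np.median((E@zb)),len(E),h_,"x",x0,x1,"y",y0,y1,"rect",cv2.minAreaRect(B.astype(np.float32)))
    np.savez(f"pics/rk_{n}.npz",B=B,yr=yr,xb=xb,zb=zb,c=[cx,cy,0])
E
python3 m2.py | sed '1,/=====/d'
```

```text
[[167 133  15 108 928]
 [204 134  17 107 868]]
foot 0.5510887503623962 0.22132110595703125 0.12159034609794617 0.27567169070243835 88.84858703613281
yr [-0.99979808  0.02009459  0.        ]
top peak 0.08100000000000004 0.08158587840980618 719 [ 24  26  26  39  33  33  42  40  43  39  58  55  58  66  57  83 102 131
 109 122 243 243  84  30  25  18  14  13  16  26  45  58  62  43  22   5
   4  11  12] x -0.01620301570574128 0.04472509677820165 y -0.1369770906133898 0.13759477152665855 rect ((0.013967597857117653, -0.00030969083309173584), (0.2767713963985443, 0.062105223536491394), 89.98853302001953)
side peak 0.08100000000000004 0.08031591401540339 568 [ 21  17  13  17  27  22  17  23  20  35  22  26  40  68  66 103 124 117
 119 171 196 108  41  26  24  22  14  27  19  42  43  50  33  33  19   4
  10  18  17] x -0.016422423538254287 0.045859188050898524 y -0.13567164404876808 0.13891980144197663 rect ((0.015224160626530647, 0.001101464033126831), (0.06492510437965393, 0.27696797251701355), 0.6459069848060608)
```

The foot (0.122 × 0.276) and the rim (0.062 × 0.277) come out at their nominal sizes, and the block's origin lies above the foot's centre. I'll check the IK, then place the first bottle.

```bash
cat > act.py <<'E'
from h import *; from scipy.spatial.transform import Rotation as Ro
yr=np.array([-.9998,.0201,0]); xr=np.cross(yr,[0,0,1.]); Z=np.array([0,0,1.])
zb=np.cos(np.pi/6)*Z-.5*xr; xb=np.cross(yr,zb); O=np.array([.5511,.2213,.030])
q=lambda y,z:Ro.from_matrix(np.stack([np.cross(y,z),y,z],1)).as_quat(scalar_first=True)
QP,QD=q(xb,-zb),q(xr,-Z); H=.151
floor=lambda i:O+.006*zb+(.108-.054*(i-1))*yr
S={"A":np.array([.5575,-.2218,0]),"B":np.array([.4522,-.2600,0])}
st=env.get_state
def pick(b):
    p=S[b]; env.reach(p+[0,0,.27],QD); env.grip(.062)
    env.movel(p+[0,0,H],.12); env.grip(.02,40); print("grip",st()["opening"],st()["gripper_force"])
    env.movel(p+[0,0,.38],.2); print("lifted",st()["opening"],st()["time"])
def place(i):
    f=floor(i); env.reach(f+(H+.085)*zb,QP); env.movel(f+(H+.012)*zb,.08,stop_force=15)
    hit=env.movel(f+(H-.006)*zb,.02,stop_force=8); d=st()
    print("hit",hit,"height",(d["tcp_pos"]-f)@zb-H,"force",d["force"],d["time"])
E
python3 - <<'E'
from act import *
for p,o in[(S["A"]+[0,0,H],QD),(S["B"]+[0,0,H],QD),(S["A"]+[0,0,.38],QD)]+[(floor(i)+(H+k)*zb,QP) for i in(1,3) for k in(0,.085)]:
    j=kin.inverse_kinematics(p,o); print(None if j is None else np.round(j,2))
pick("A"); shot("side","side1")
E
```

```text
[-0.08  0.58  0.48  1.89 -0.38  0.76  2.16]
[-0.18  0.55  0.76  2.08 -0.58  0.72  2.5 ]
[-0.43  0.41  0.97  1.69 -0.36  1.23  2.17]
[-0.19  0.37  0.01  2.24 -0.95  0.65  2.17]
[-0.6   0.25  0.6   2.22 -0.89  0.91  2.17]
[-0.09  0.5  -0.07  1.99 -0.78  0.72  2.02]
[-0.36  0.4   0.38  1.97 -0.85  0.97  2.1 ]
grip 0.0302768702632983 39.27144527435303
lifted 0.02971614342488682 6.4833
```

View pics/side1.png

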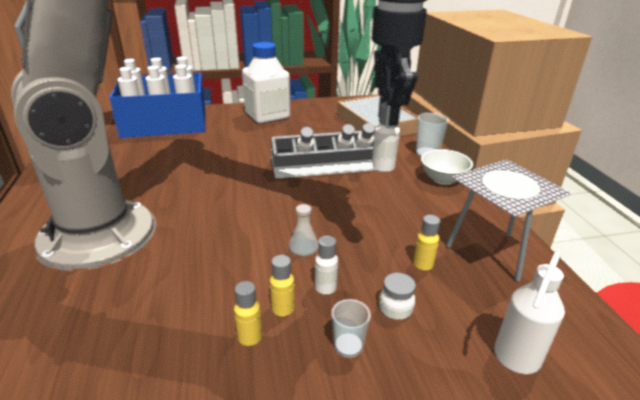

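The bottle hangs upright in the fingers at (385,140), and nothing else has moved. Next: pocket 3.

```bash
python3 - <<'E'
from act import *
place(3)
a,_=shot("side","side2"); b,_=shot("top","top2")
cv2.imwrite("pics/c2.png",np.hstack([cv2.resize(a[60:200,230:420],None,fx=2,fy=2),cv2.resize(b[100:240,150:350],None,fx=2,fy=2)]))
E
```

```text
hit True height 0.00018736185512363557 force [-0.03473743 -0.56135621  3.69475902] 9.6167
```

View pics/c2.png

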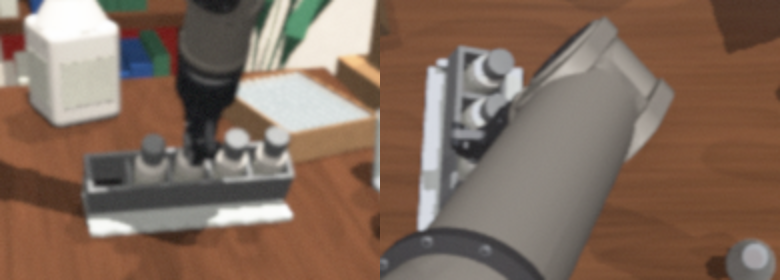

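The bottle is in pocket 3 (about (195,160) in the crop). Contact came 0.2 mm from the expected floor height, so it is seated. I'll release it, fetch the second bottle and lower it into pocket 1.

```bash
python3 - <<'E'
from act import *
env.grip(.062); env.movel(floor(3)+(H+.1)*zb,.12); env.reach(S["B"]+[0,0,.38],QD)
pick("B"); place(1)
E
```

```text
grip 0.03013596401363126 39.19783115386963
lifted 0.02985308368794383 16.175
hit True height 0.00019178228191835123 force [-0.78651266 -1.6058572   6.97256713] 19.3917
```

```bash
python3 - <<'E'
from act import *
env.grip(.062); env.movel(floor(1)+(H+.1)*zb,.12); env.reach([.45,-.15,.4],QD); env.dwell(.5)
a,da=shot("side","side3"); b,db=shot("top","top3"); print(st()["time"])
for n,d in(("top",db),("side",da)):
    P=cloud(n,d).reshape(-1,3); P=P[np.isfinite(P[:,0])]
    for i in range(1,6):
        D=P-floor(i); L=np.stack([D@xb,D@yr,D@zb],-1); k=(abs(L[:,2]-.108)<.008)&(np.hypot(L[:,0],L[:,1])<.026)
        print(n,i,k.sum(),np.median(L[k],0).round(4),)
cv2.imwrite("pics/c3.png",np.hstack([cv2.resize(a[60:200,230:420],None,fx=2,fy=2),cv2.resize(b[110:250,150:350],None,fx=2,fy=2)]))
E
```

```text
22.55
top 1 163 [-0.0064  0.0002  0.1104]
top 2 156 [-0.0035  0.0009  0.11  ]
top 3 155 [-6.100e-03 -1.000e-04  1.104e-01]
top 4 153 [-0.0035  0.0012  0.1097]
top 5 146 [-0.0031  0.0019  0.1094]
side 1 124 [-0.0103  0.0019  0.1092]
side 2 118 [-0.0072  0.002   0.1086]
side 3 114 [-0.0095  0.0013  0.1092]
side 4 107 [-0.0063  0.0022  0.1083]
side 5 108 [-0.0058  0.0032  0.1081]
```

View pics/c3.png

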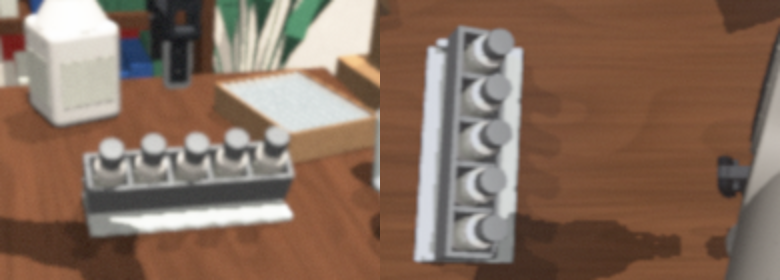

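All five pockets hold bottles with their caps at the same height (about 110 mm along the pocket axis), and the gripper is clear. Handing in.

```bash
python3 -c "
from cell import job
print(job.job_done())"
```

```text
the job is handed in; nothing more can be done
None
```

Both spare bottles are fully down in pockets 1 and 3, cap up, and the job is handed in at about 23 s on the robot's clock; the hand-in call returned no verdict.

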